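Fit the blue screening cover rim-down in the receiver chassis and lock it

TASK

Fit the blue screening cover from the rack into the bay in the top of the aluminium chassis, over the green circuit board: rim down, blue face up, fully home and level. Then swing the red turnbutton round to its stop, over the cover, to lock it in. Leave the white cover in the rack and the other things on the bench where they are.

Things in the scene. Friction and masses are not known exactly. Their poses are not given: they have to be found in the camera images.
- blue_cover: Tray-like cover 120 x 80 x 20 mm, 0.22 kg: blue plate with a 4 mm thick copper rim round its other side. It starts on a long edge in a rack slot. Own axes: x = the way the blue face looks (must end pointing up), y = its 120 mm length, z = its 80 mm width (up at the start). Origin: middle of the side it stands on; it fills x -10 (rim) to 10 (blue face), y -60 to 60, z 0 to 80 mm.
- rim_centre (a point): Point of the blue cover in the plane of its rim's edge, at the middle of the 120 x 80 mm opening (cover frame -10, 0, 40 mm). Axes as the cover's.
- rack: Black rack, base 150 x 140 x 8 mm, fixed on the bench; two slots along its y, at x = -45 and +45 mm, each 24 mm wide between walls that reach 33 mm above the bench. Covers stand on its base, 8 mm above the bench, so their tops are 88 mm above it. Origin: centre of its underside.
- white_cover: A cover of the same size and same axes but white outside with black vent slots and a steel rim, standing in the other slot. It is for another unit: leave it.
- chassis: Aluminium chassis 260 (x) x 170 (y) x 50 (z) mm, fixed. Origin: centre of its underside. In the middle of its flat top is the bay: a rectangular pocket 124 (x) x 84 (y) mm, 14 mm deep, with a green circuit board for a floor. A cover that is home stands 6 mm proud of the chassis top.
- pocket (a point): Centre of the bay's floor, 36 mm above the bench (14 mm below the chassis top); axes as the chassis's. When the cover is home, rim_centre coincides with this point and the cover's y lies along this x (either way round).
- turnbutton (a joint): Angle of the red turnbutton, a bar 16 mm wide, 60 mm long from a vertical pin at chassis x 87, y 0 mm. 0 = open: it points 60 degrees from chassis +x toward +y; grows anticlockwise from above to its stop at 2.094, pointing to chassis -x over the cover. Underside 8 mm, top 18 mm above the chassis top: it clears a cover that is home. Light friction (1 N at the tab).
- pivot (a point): Top of the turnbutton's pin axis, 18 mm above the chassis top.
- tab (a point): Top centre of the round finger tab on the turnbutton, 14 mm diameter, 50 mm from the pin; it stands from 18 to 41 mm above the chassis top. Push it sideways.
- spool: Red solder spool, 56 mm diameter, 40 mm high, standing on the bench; origin under its centre. Bystander.
- screwdriver: Screwdriver lying on the bench along its own x. Bystander.
- meter: Yellow multimeter 150 x 80 x 34 mm lying on the bench; origin under its centre. Bystander.
- flux_jar: Jar with black lid, 50 mm diameter, 60 mm high; origin under its centre. Bystander.
Not all that is in view belongs to the job. Leave any pink look-alike of the blue_cover alone.

How it is judged:
On the way, in this order (a step that is already met when the one before it is completed fails the run):
1. the blue cover is home in the bay, rim down, with the turnbutton still off it (angle between blue_cover's own x axis and vertical below 0.05 rad and x of rim_centre in the frame of pocket between -0.0045 and 0.0045 m and y of rim_centre in the frame of pocket between -0.0045 and 0.0045 m and z of rim_centre in the frame of pocket between -0.003 and 0.003 m and value of joint turnbutton below 1.2 rad), for 0.2 s.
2. the turnbutton is at its stop over the cover (value of joint turnbutton above 1.95 rad), for 0.2 s.
At the end, for the whole second after the job is handed in: The blue cover lies at rest in the bay, blue face up within 0.05 rad, its rim's centre within 4.5 mm of the bay's centre each way and within 3 mm of the floor; the turnbutton stands over it at more than 1.95 rad; the white cover is within 30 mm of its start (angle between blue_cover's own x axis and vertical below 0.05 rad and x of rim_centre in the frame of pocket between -0.0045 and 0.0045 m and y of rim_centre in the frame of pocket between -0.0045 and 0.0045 m and z of rim_centre in the frame of pocket between -0.003 and 0.003 m and value of joint turnbutton above 1.95 rad and linear speed of blue_cover below 0.01 m/s and distance of white_cover from where it was at the start of the episode below 0.03 m); the robot touches nothing.
It fails at once if the white cover is moved more than 30 mm (distance of white_cover from where it was at the start of the episode above 0.03 m).
It fails at once if the solder spool is moved more than 30 mm (distance of spool from where it was at the start of the episode above 0.03 m).
It fails at once if the screwdriver is moved more than 30 mm (distance of screwdriver from where it was at the start of the episode above 0.03 m).
It fails at once if the multimeter is moved more than 30 mm (distance of meter from where it was at the start of the episode above 0.03 m).
It fails at once if the flux jar is moved more than 30 mm (distance of flux_jar from where it was at the start of the episode above 0.03 m).
It also fails if it takes over 72 s, if anything falls off the work surface, if the arm or the gripper's body presses on something with over 40 N, if the wrist force passes 120 N, or if a joint passes its speed limit or range.

ROBOT

A 7-joint arm with a two-finger parallel gripper is mounted at the origin on the work surface. World frame = base frame: x ahead of the robot, y to its left, z up, the work surface at z = 0. Lengths are in m, angles in rad, forces in N, time in s.
With the tool pointing down it reaches from about 0.425 to 0.925 m from the base axis. Payload 6.8 kg.
Tool frame: the origin (TCP) lies between the finger pads; the fingertips stand r.tips_ahead ahead of it and the grasp point (between the pads) lies 5 mm behind it (r.tips_ahead is the distance from the TCP to the fingertips, in m); z points along the fingers, y is the line along which they close (so a half turn about z gives the same grasp; the last joint's range is limited). The gripper opens to 85 mm and grips with 20 to 120 N. Pads are 22 mm wide; open, the fingers measure 114 mm over their backs; the gripper's body (76 mm by 85 mm) begins 54 mm behind the grasp point. The pads swing forward as they close: fully open they stand 13 mm farther back than shut.
Start: joints at [-0.108, 0.477, 0.022, 1.555, -0.011, 1.109, -0.083], TCP at [0.675, 0, 0.217] pointing down, gripper open.
Joint ranges: [-2.96, 2.96], [-0.34, 2.1], [-1.41, 1.46], [0.24, 2.44], [-1.37, 4.51], [0.17, 1.92], [-2.96, 2.96]. Speed limits (rad/s): [2.39, 2.39, 3.14, 3.14, 3.14, 3.14, 3.14].

INTERFACE

Orientations are given as a rotation vector (axis times angle).
In Python, from bench import r gives the robot as it stands.
- The arm moves only by the tool move_arm, never from a script. Its argument "rows" is one flat list of numbers, 4 for each row, row after row: the shift along the tool's x, y, z in cm, then the turn about the tool's z in degrees. In form: [tx, ty, tz, twist, tx, ty, tz, twist, ...]. A call has 1 to 10 rows; each row is the pose to reach, as a shift and turn from the pose commanded when the call began, along the tool's axes at that moment; what a row does not reach only later rows make up. A row lasts 1/8 s, in which the tool goes at most 62.5 mm and 10.7 degrees, less where a joint would pass 70% of its speed; a pose out of reach is approached as far as the arm can. A call with a gripper value outside its range is refused whole. "fingers" is the opening, from 0 (shut) to 1 (fully open), set as the call begins (left out, the last holds). The fingers move at their own pace and stop on an object; "newtons" is the grip in N (left out, the last holds). Time passes only in rows, so rows that repeat a pose let the fingers close. It gives the time, the measured TCP pose, the force, the opening and the grip force at its end, in the units of the state.
- r.get_obs(): the state, without advancing time (a new reading comes with each control period).
- r.grab_frame(name): name is "scene" or "side" or "wrist"; returns the picture (400x640x3 uint8, blue, green, red); there is no depth.
- r.camera_params(name): a dict with "fx", "fy", "cx", "cy" (pixels), "k1" (the pictures are not rectified: a ray, as slopes to the right and down, at radius r is drawn at 1 + k1 r^2 times it, then the intrinsics apply), "world_from_camera" (4x4, takes a point from camera to world coordinates). Camera axes: x right, y down, z forward; pixel columns grow to the right and rows downward; lengths in m; the calibration is good to about 2 mm. A picture is of the moment at which its call begins: read the wrist's pose just before it. camera_params takes no time and is no camera call; for the wrist camera it gives the pose at the moment of the call.
- r.hand_in(): hands the job in; it is judged then, once.
The state is a dict: "clock": time; "joints": joint angles; "qvel": joint speeds; "tau": joint torques, N m; "tcp_pos": TCP position; "orientation": TCP orientation; "contact_force": force on the tool from outside, world axes, zero at the start; "moment": the same for the moment, N m; "grip_width": finger opening in m; "gripper_force": force on a finger pad.
Only numpy, scipy, OpenCV 4.12 (cv2) and the standard library are available. Lean on these libraries where they do the work, as an engineer would, in place of code of your own. Each camera call takes 0.05 s, during which the arm holds its last target. There are 200 camera calls.

## Working session

There is one attempt and no reset: what is moved stays moved. The work goes in short steps, Python scripts to look and compute and a tool call to move; the robot and the scene stay as the last step left them, time stands still between calls to the robot, and variables do not carry over. Pictures are saved under pics/ and viewed, at most 10 in all, crops included, and the job is handed in when it is done.

Besides the shell and the picture viewer there is one more tool, called after ">>>" as name(argument=value, ...) on one line, values as JSON. move_arm: Moves the arm, as the interface text tells. Its arguments: {"type":"object","properties":{"rows":{"type":"array"},"fingers":{"type":"number"},"newtons":{"type":"number"}},"required":["rows"]}

```bash
mkdir -p pics; ls; python3 - <<'E'
from bench import r
import cv2,numpy as np
print(r.get_obs(), r.tips_ahead)
for n in("scene","side","wrist"):
    p=r.camera_params(n);print(n,{k:(np.round(v,4).tolist()) for k,v in p.items()})
    cv2.imwrite(f"pics/{n}0.png",r.grab_frame(n))
a=[cv2.imread(f"pics/{n}0.png") for n in("scene","side")]
E
```

```text
pics
{'clock': 0.0, 'joints': array([-0.10811882,  0.47779404,  0.02235103,  1.55643253, -0.01151184,
        1.1093017 , -0.08310021]), 'qvel': array([ 0.00074481, -0.00183937,  0.00173402,  0.00108567, -0.00218306,
        0.00282246, -0.00052458]), 'tau': array([-5.45967814e-04, -5.96443820e+01,  1.60769675e+00, -2.81194621e+01,
        1.24063640e-02,  9.39900521e-03,  2.20753498e-05]), 'tcp_pos': array([ 6.74391607e-01, -6.74006936e-06,  2.16238013e-01]), 'orientation': array([-2.22057605e+00, -2.22063175e+00,  2.14449753e-03]), 'contact_force': array([ 0.73124464, -0.2873744 , -0.04912931]), 'moment': array([-0.04063583, -0.02227531, -0.04062672]), 'gripper_force': 0.0, 'grip_width': 0.08544638244483016} 0.014
scene {'fx': 389.4539, 'fy': 389.4539, 'cx': 317.978, 'cy': 187.962, 'k1': 0.0094, 'world_from_camera': [[-0.5041, 0.6764, -0.5369, 0.9437], [0.8636, 0.3993, -0.3079, 0.2946], [0.0061, -0.6189, -0.7855, 0.6605], [0.0, 0.0, 0.0, 1.0]]}
side {'fx': 408.8285, 'fy': 408.8285, 'cx': 318.9671, 'cy': 201.8488, 'k1': 0.0252, 'world_from_camera': [[-0.9072, -0.1937, 0.3735, 0.2052], [-0.4208, 0.4264, -0.8007, 0.8437], [-0.0042, -0.8836, -0.4683, 0.5647], [0.0, 0.0, 0.0, 1.0]]}
wrist {'fx': 347.8613, 'fy': 347.8613, 'cx': 323.8689, 'cy': 198.0295, 'k1': -0.0123, 'world_from_camera': [[1.0, 0.0009, -0.0008, 0.6758], [0.0007, -0.9551, -0.2962, 0.0763], [-0.001, 0.2962, -0.9551, 0.3739], [0.0, 0.0, 0.0, 1.0]]}
```

View pics/scene0.png

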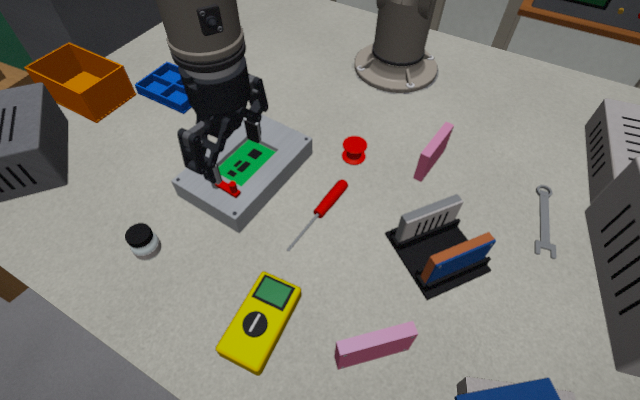

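View pics/side0.png

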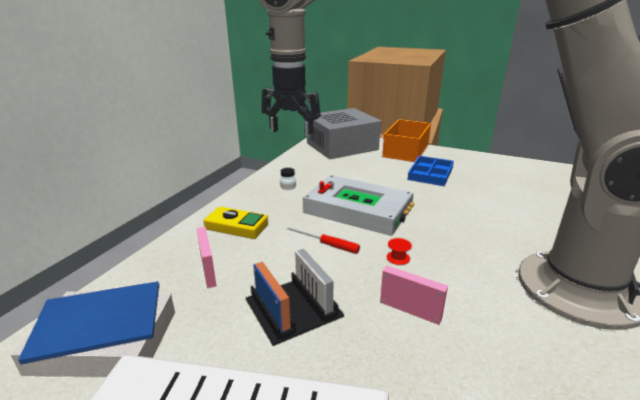

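View pics/wrist0.png

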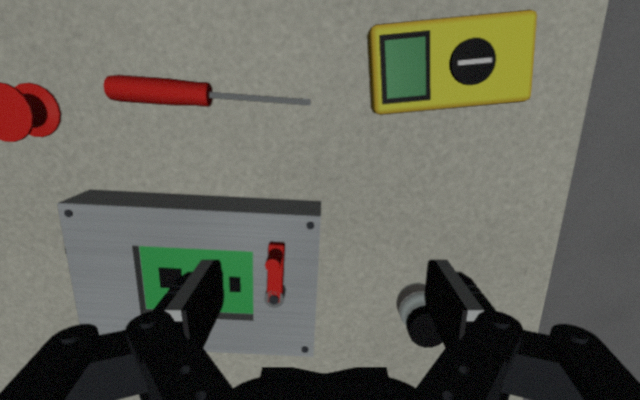

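Scene: blue cover is at about (458,258), its copper rim facing the white cover at (430,220). The chassis bay is at about (247,160) and the red button at (228,188). Side view: cover at (272,295), bay at (358,195). Wrist view: chassis spans (60-320, 195-350), with the pin at (275,300). The two pink blocks are decoys.

```bash
cat > h.py <<'E'
import numpy as np,cv2
from scipy.spatial.transform import Rotation as R
def ray(p,uv):
    uv=np.atleast_2d(np.array(uv,float)); d=(uv-[p["cx"],p["cy"]])/[p["fx"],p["fy"]]
    s=d.copy()
    for _ in range(8): s=d/(1+p["k1"]*(s**2).sum(1,keepdims=True))
    T=np.array(p["world_from_camera"]); v=np.c_[s,np.ones(len(s))]@T[:3,:3].T
    return T[:3,3],v/np.linalg.norm(v,axis=1,keepdims=True)
def onplane(p,uv,z):
    o,v=ray(p,uv); return o+v*((z-o[2])/v[:,2])[:,None]
def tri(p1,a,p2,b):
    o1,v1=ray(p1,a);o2,v2=ray(p2,b);out=[]
    for x,y in zip(v1,v2):
        A=np.c_[x,-y];s=np.linalg.lstsq(A,o2-o1,rcond=None)[0]
        q1=o1+s[0]*x;q2=o2+s[1]*y;out.append(np.r_[(q1+q2)/2,np.linalg.norm(q1-q2)])
    return np.array(out)
def blob(im,lo,hi,box=None,n=1):
    m=cv2.inRange(cv2.cvtColor(im,cv2.COLOR_BGR2HSV),np.array(lo),np.array(hi))
    if box: k=np.zeros_like(m);x0,y0,x1,y1=box;k[y0:y1,x0:x1]=1;m*=k
    c,_=cv2.findContours(m,cv2.RETR_EXTERNAL,cv2.CHAIN_APPROX_NONE)
    return sorted(c,key=cv2.contourArea)[::-1][:n]
def quad(c):
    h=cv2.convexHull(c)
    return cv2.approxPolyN(h,4,ensure_convex=True).reshape(-1,2)
E
python3 - <<'E'
from h import *;from bench import r
np.set_printoptions(precision=4,suppress=True)
S,D=r.camera_params("scene"),r.camera_params("side")
s,d=cv2.imread("pics/scene0.png"),cv2.imread("pics/side0.png")
B=[(100,120,50),(125,255,255)];O=[(5,120,80),(15,255,255)];G=[(50,120,50),(75,255,255)]
bs=blob(s,*B,(400,210,520,300))[0];bd=blob(d,*B,(240,250,310,340))[0]
qs,qd=quad(bs),quad(bd);print("blue",qs.tolist(),qd.tolist())
os_=blob(s,*O,(400,210,520,300))[0];od=blob(d,*O,(240,250,310,340))[0]
print("cop",quad(os_).tolist(),quad(od).tolist(),cv2.contourArea(os_),cv2.contourArea(od))
print(onplane(S,quad(os_),.088));print(onplane(D,quad(od),.088))
for n,p,im,bx in(("s",S,s,(200,130,300,200)),("d",D,d,(320,170,400,220))):
    g=blob(im,*G,bx)[0];print(n,quad(g).tolist());print(onplane(p,quad(g),.036))
E
python3 -c "
import cv2,numpy as np
a=cv2.imread('pics/scene0.png')[190:300,380:500];b=cv2.imread('pics/side0.png')[240:340,240:350]
a=cv2.resize(a,(390,358),interpolation=2);b=cv2.resize(b,(394,358),interpolation=2)
cv2.imwrite('pics/c1.png',np.hstack([a,b]))"
```

```text
blue [[483, 258], [425, 284], [436, 265], [496, 239]] [[279, 301], [281, 333], [256, 290], [254, 264]]
cop [[493, 238], [434, 264], [429, 256], [488, 231]] [[289, 296], [290, 327], [283, 331], [247, 243]] 504.5 506.5
[[0.4946 0.3814 0.088 ]
 [0.5924 0.3117 0.088 ]
 [0.5827 0.2996 0.088 ]
 [0.485  0.3703 0.088 ]]
[[0.4861 0.3665 0.088 ]
 [0.4498 0.4297 0.088 ]
 [0.4557 0.4416 0.088 ]
 [0.6453 0.2578 0.088 ]]
s [[275, 151], [241, 185], [213, 171], [249, 138]]
[[ 0.4754 -0.0841  0.036 ]
 [ 0.5904 -0.09    0.036 ]
 [ 0.59   -0.1637  0.036 ]
 [ 0.4718 -0.1575  0.036 ]]
d [[380, 196], [374, 206], [335, 197], [344, 188]]
[[ 0.4844 -0.1639  0.036 ]
 [ 0.4813 -0.1001  0.036 ]
 [ 0.598  -0.1056  0.036 ]
 [ 0.5964 -0.1699  0.036 ]]
```

View pics/c1.png

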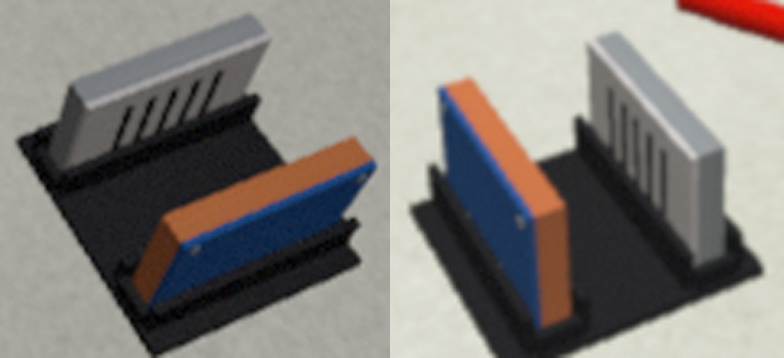

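The crop shows the cover's copper rim facing the white cover and its blue face outward, corners about as computed. The tool always points down, so I'll stand the cover in the bay, tip it over rim-first and slide it home. First I'll look at the bay from above.

>>> move_arm(rows=[-5,-4.5,0,0,-10,-9,0,0,-14,-12,0,0,-16,-13.5,0,0,-16,-13.5,0,0,-16,-13.5,0,0], fingers=1)

```text
clock: 0.9
tcp_pos: [0.5408, -0.1586, 0.2172]
orientation: [-2.22, -2.223, -0.001]
contact_force: [-0.3, 0.7, 0.1]
grip_width: 0.0856
gripper_force: 0.0
```

```bash
cat > shot.py <<'E'
import sys,pickle;from bench import r;import cv2
n=sys.argv[1];p=r.camera_params("wrist");f=r.grab_frame("wrist");cv2.imwrite(f"pics/{n}.png",f);pickle.dump(p,open(f"{n}.pkl","wb"))
E
python3 shot.py b1
```

>>> move_arm(rows=[0,4,0,0,0,7,0,0,0,8,0,0,0,8,0,0,0,8,0,0])

```text
clock: 1.58
tcp_pos: [0.6191, -0.1598, 0.217]
orientation: [-2.221, -2.221, 0.001]
contact_force: [-1.1, -0.2, 0.2]
grip_width: 0.0852
gripper_force: 0.0
```

```bash
python3 shot.py b2; python3 -c "
import cv2,numpy as np
cv2.imwrite('pics/b12.png',np.vstack([cv2.imread('pics/b1.png')[:300],cv2.imread('pics/b2.png')[:300]]))"
```

```text
(no output)
```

View pics/b12.png

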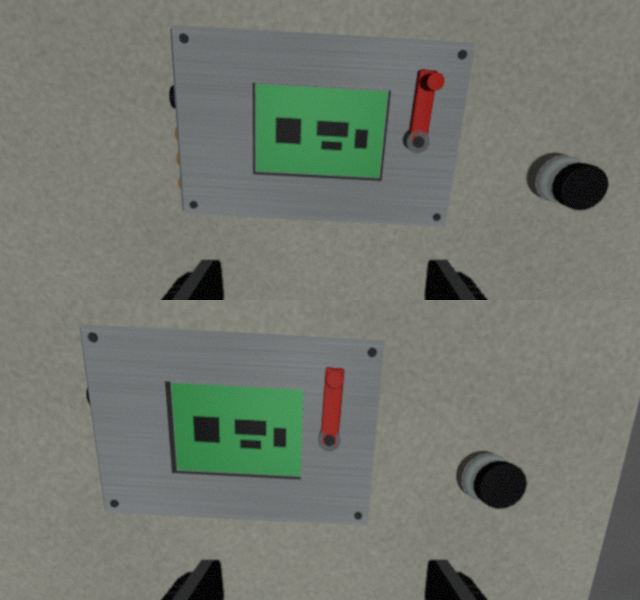

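b1: corner screws at (184,39), (462,54), (437,217), (193,205), and the bay spans (253-390, 83-180). b2: the same screws at (93,37), (372,52), (358,216), (114,204) in its own rows. The tab is at about (432,80) in b1. I'll refine and triangulate.

```bash
cat > bay.py <<'E'
from h import *;import pickle
np.set_printoptions(precision=4,suppress=True)
scr={"b1":[(184,39),(462,54),(437,217),(193,205)],"b2":[(93,37),(372,52),(358,216),(114,204)]}
bx={"b1":(245,75,398,188),"b2":(158,75,310,185)}
P={};C={};Q={};Y={}
for n in scr:
    im=cv2.imread(f"pics/{n}.png");P[n]=pickle.load(open(n+".pkl","rb"))
    g=cv2.cvtColor(im,cv2.COLOR_BGR2GRAY);out=[]
    for x,y in scr[n]:
        w=g[y-9:y+10,x-9:x+10].astype(float);w=np.clip(np.median(w)-20-w,0,None)
        yy,xx=np.mgrid[-9:10,-9:10];out.append((x+(w*xx).sum()/w.sum(),y+(w*yy).sum()/w.sum()))
    C[n]=np.array(out)
    hsv=cv2.cvtColor(im,cv2.COLOR_BGR2HSV);m=((hsv[...,1]>90)|(hsv[...,2]<75)).astype(np.uint8)*255
    k=np.zeros_like(m);x0,y0,x1,y1=bx[n];k[y0:y1,x0:x1]=1;m*=k
    c=max(cv2.findContours(m,0,1)[0],key=cv2.contourArea);q=quad(c).astype(float)
    ce=q.mean(0);Q[n]=q[np.argsort(np.arctan2(*(q-ce).T[::-1]))]
    Y[n]=onplane(P[n],Q[n],.05)
s=tri(P["b1"],C["b1"],P["b2"],C["b2"]);print("screws",s,s.mean(0))
print("screw plane .05 means",*[onplane(P[n],C[n],.05).mean(0) for n in P])
for n in P: print(n,Q[n].tolist(),"\n",Y[n],Y[n].mean(0))
print("pocket tri",tri(P["b1"],Q["b1"],P["b2"],Q["b2"]))
e=s[1]-s[0]+s[2]-s[3];print("chassis x deg",np.degrees(np.arctan2(e[1],e[0])),np.linalg.norm(s[1]-s[0]),np.linalg.norm(s[2]-s[1]))
E
python3 bay.py
```

```text
screws [[ 0.4218 -0.0394  0.0511  0.    ]
 [ 0.6615 -0.0518  0.0516  0.    ]
 [ 0.6537 -0.2016  0.0514  0.    ]
 [ 0.414  -0.1892  0.051   0.    ]] [ 0.5377 -0.1205  0.0513  0.    ]
screw plane .05 means [ 0.5378 -0.1206  0.05  ] [ 0.5375 -0.1206  0.05  ]
b1 [[253.0, 83.0], [390.0, 91.0], [381.0, 180.0], [253.0, 174.0]] 
 [[ 0.4791 -0.0761  0.05  ]
 [ 0.6012 -0.0827  0.05  ]
 [ 0.5972 -0.1646  0.05  ]
 [ 0.4744 -0.1589  0.05  ]] [ 0.538  -0.1206  0.05  ]
b2 [[165.0, 82.0], [303.0, 90.0], [300.0, 179.0], [172.0, 172.0]] 
 [[ 0.4791 -0.0764  0.05  ]
 [ 0.6016 -0.0834  0.05  ]
 [ 0.5974 -0.1651  0.05  ]
 [ 0.4749 -0.1583  0.05  ]] [ 0.5383 -0.1208  0.05  ]
pocket tri [[ 0.4791 -0.0763  0.0501  0.0003]
 [ 0.6015 -0.083   0.0479  0.0007]
 [ 0.5973 -0.1651  0.0492  0.0005]
 [ 0.474  -0.1591  0.0479  0.0007]]
chassis x deg -2.9623084985780803 0.24002860912879234 0.14992128807082344
```

>>> move_arm(rows=[10,-2,0,-10,20,-4,0,-20,30,-5,0,-30,40,-6,0,-40,46,-7,0,-50,50,-7.8,0,-54,50,-7.8,0,-54,50,-7.8,0,-54,50,-7.8,0,-54,50,-7.8,0,-54])

```text
clock: 2.88
tcp_pos: [0.5417, 0.3395, 0.2172]
orientation: [0.97, 2.988, -0.001]
contact_force: [1.1, -0.1, 0.6]
grip_width: 0.0851
gripper_force: 0.0
```

```bash
python3 shot.py k1; python3 -c "
from bench import r;print(r.get_obs()['tcp_pos'],r.get_obs()['clock'])"
```

```text
[0.5424831  0.33805002 0.21720053] 2.925
```

View pics/k1.png

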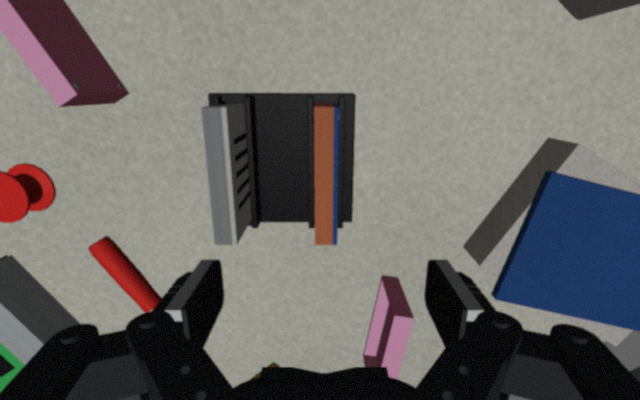

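k1: the cover's copper top strip runs (314-335, 105-244) with the blue edge on its right (to about 340). The white cover is at (203-235, 105-244), parallel to it.

```bash
cat > cov.py <<'E'
from h import *;import pickle;from bench import r
np.set_printoptions(precision=4,suppress=True)
p=pickle.load(open("k1.pkl","rb"));im=cv2.imread("pics/k1.png")
hsv=cv2.cvtColor(im,cv2.COLOR_BGR2HSV)
S=r.camera_params("scene");s=cv2.imread("pics/scene0.png")
O=[(3,90,50),(18,255,255)]
c=blob(im,*O,(300,95,345,255))[0];q=quad(c).astype(float);print(q.tolist())
w=onplane(p,q,.088);print(w,w.mean(0))
cb=blob(im,(95,90,30),(125,255,255),(300,95,350,255))[0];print("blue",quad(cb).tolist());print(onplane(p,quad(cb),.088))
# match corners of copper top to the scene view
qs=np.array([[493,238],[434,264],[429,256],[488,231]],float)
ws=onplane(S,qs,.088);i=[np.argmin(np.linalg.norm(w-x,axis=1)) for x in ws];print(tri(S,qs,p,q[i]))
T=r.get_obs();print(T['tcp_pos'],R.from_rotvec(T['orientation']).as_matrix())
E
python3 cov.py
```

```text
[[333.0, 103.0], [332.0, 244.0], [313.0, 244.0], [313.0, 103.0]]
[[0.4939 0.3846 0.088 ]
 [0.5932 0.3127 0.088 ]
 [0.5832 0.2989 0.088 ]
 [0.4846 0.3718 0.088 ]] [0.5387 0.342  0.088 ]
blue [[340, 106], [338, 223], [334, 257], [334, 104]]
[[0.4991 0.3878 0.088 ]
 [0.5798 0.3288 0.088 ]
 [0.6048 0.3067 0.088 ]
 [0.495  0.3848 0.088 ]]
[[0.4937 0.3831 0.0865 0.0031]
 [0.5929 0.3122 0.0885 0.0013]
 [0.583  0.2993 0.0887 0.0005]
 [0.4844 0.371  0.0871 0.0014]]
[0.5425 0.3381 0.2172] [[-0.808   0.5891  0.0004]
 [ 0.5891  0.808  -0.0015]
 [-0.0012 -0.001  -1.    ]]
```

>>> move_arm(rows=[0.4,0.2,4,0,0.4,0.2,8,0,0.4,0.2,11.5,0,0.4,0.2,13.5,0,0.4,0.2,14.3,0,0.4,0.2,14.3,0,0.4,0.2,14.3,0], fingers=0.7)

```text
clock: 3.8
tcp_pos: [0.5408, 0.3445, 0.0756]
orientation: [0.971, 2.986, 0.003]
contact_force: [-0.0, -0.1, -0.5]
grip_width: 0.06
gripper_force: 0.0
```

>>> move_arm(rows=[0,0,0,0,0,0,0,0,0,0,0,0,0,0,0,0,0,0,0,0,0,0,0,0,0,0,0,0,0,0,0,0], fingers=0, newtons=50)

```text
clock: 4.8
tcp_pos: [0.54, 0.344, 0.0742]
orientation: [0.971, 2.988, 0.0]
contact_force: [0.0, -0.7, 0.5]
grip_width: -0.0004
gripper_force: 0.0
```

The grip closed on nothing, so I'll look.

```bash
python3 - <<'E'
from bench import r;import cv2,numpy as np
print(r.get_obs()['tcp_pos'],r.get_obs()['grip_width'])
w=r.grab_frame("wrist");s=r.grab_frame("scene");d=r.grab_frame("side")
for n,f in zip("wsd",(w,s,d)):cv2.imwrite(f"pics/e_{n}.png",f)
a=cv2.resize(s[160:310,340:540],(400,300),interpolation=2);b=cv2.resize(d[190:340,200:400],(400,300),interpolation=2)
c=cv2.resize(w,(480,300))
cv2.imwrite("pics/e.png",np.vstack([np.hstack([a,b]),np.pad(c,((0,0),(0,320),(0,0)))]))
E
```

```text
[0.53997913 0.34397868 0.07420239] -0.000396752805768142
```

View pics/e.png

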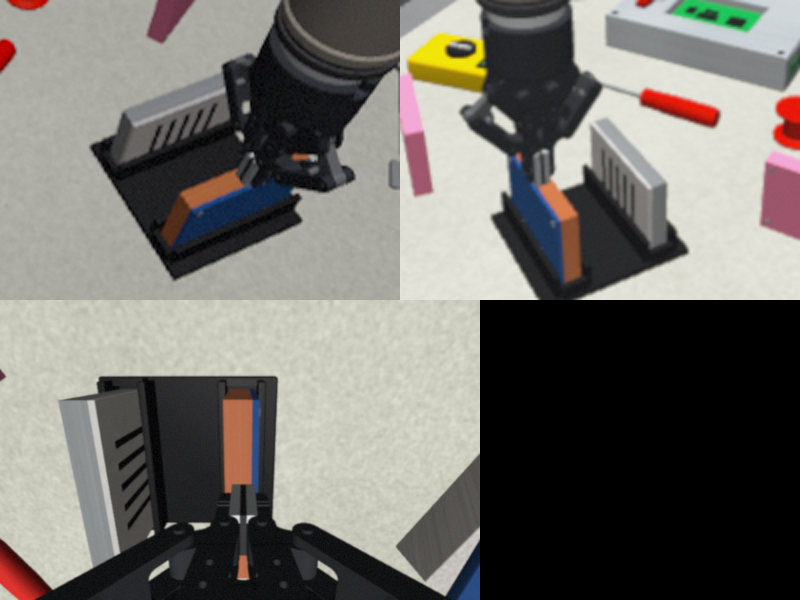

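The fingers are aligned over the cover in plan but have closed with nothing between them. I'll check where the tips actually stand by triangulating them.

```bash
python3 - <<'E'
from h import *;from bench import r
np.set_printoptions(precision=4,suppress=True)
S,D=r.camera_params("scene"),r.camera_params("side")
def proj(p,X):
    T=np.linalg.inv(np.array(p["world_from_camera"]));c=T[:3,:3]@X+T[:3,3];s=c[:2]/c[2];s=s*(1+p["k1"]*(s@s));return s*[p["fx"],p["fy"]]+[p["cx"],p["cy"]]
t=r.get_obs()['tcp_pos']
for z in(.06,.074,.088,.102):
    X=np.r_[t[:2],z];print(z,proj(S,X),proj(D,X))
a=cv2.imread("pics/e_s.png")[215:275,420:510];b=cv2.imread("pics/e_d.png")[245:305,235:325]
cv2.imwrite("pics/e2.png",np.hstack([cv2.resize(x,(400,267),interpolation=2) for x in(a,b)]))
for n,im,bx in(("s0","scene0",(400,210,520,300)),("s","e_s",(400,210,520,300)),("d0","side0",(240,250,310,340)),("d","e_d",(240,250,310,340))):
    c=blob(cv2.imread(f"pics/{im}.png"),(3,90,50),(18,255,255),bx)[0];print(n,cv2.boundingRect(c))
E
```

```text
0.06 [458.4879 256.4459] [269.8929 292.1917]
0.074 [460.8725 252.4811] [269.4424 286.2552]
0.088 [463.3381 248.3824] [268.9836 280.2173]
0.102 [465.8889 244.1429] [268.5163 274.0753]
s0 (421, 232, 73, 51)
s (421, 244, 41, 39)
d0 (256, 262, 35, 69)
d (270, 280, 21, 51)
```

View pics/e2.png

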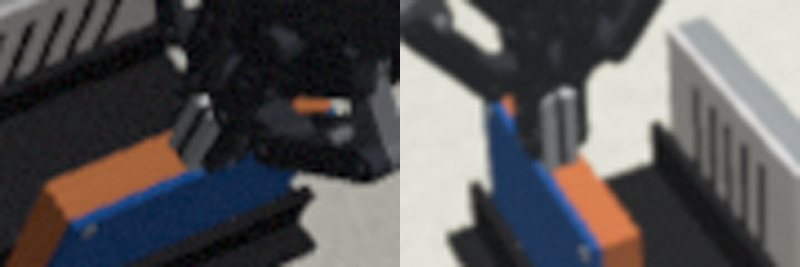

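```bash
python3 - <<'E'
from h import *;from bench import r
S,D,W=[r.camera_params(n) for n in("scene","side","wrist")]
print(tri(S,[(466,252.5)],D,[(272,282)]), W["world_from_camera"][:3,3], r.get_obs()['tcp_pos'], r.tips_ahead)
E
```

```text
[[0.53751273 0.34690058 0.08324137 0.01068748]] [0.47985504 0.38906521 0.23176077] [0.53994882 0.34397333 0.07420444] 0.014
```

The pictures put the closed tips at about the cover's top (z≈0.086), though the nominal 14 mm offset says 0.060. I'll trust the pictures: open, go 2.6 cm lower (still above the rack walls under either reading) and grip again.

>>> move_arm(rows=[0,0,0,0,0,0,0,0,0,0,0,0,0,0,0.8,0,0,0,1.6,0,0,0,2.3,0,0,0,2.6,0,0,0,2.6,0], fingers=0.7)

```text
clock: 5.95
tcp_pos: [0.5398, 0.3439, 0.0478]
orientation: [-0.971, -2.988, 0.001]
contact_force: [0.1, 0.5, -0.6]
grip_width: 0.0599
gripper_force: 0.0
```

>>> move_arm(rows=[0,0,0,0,0,0,0,0,0,0,0,0,0,0,0,0,0,0,0,0,0,0,0,0,0,0,0,0,0,0,0,0], fingers=0, newtons=50)

```text
clock: 6.95
tcp_pos: [0.5403, 0.3443, 0.0486]
orientation: [0.971, 2.987, 0.001]
contact_force: [0.1, 0.7, 4.3]
grip_width: 0.0189
gripper_force: 49.3
```

Gripped: 19 mm opening with 49 N. Lift and carry to the bay.

>>> move_arm(rows=[0,0,-1.5,0,0,0,-4,0,0,0,-7,0,0,0,-10,0,0,0,-12,0,0,0,-12,0])

```text
clock: 7.7
tcp_pos: [0.5405, 0.3443, 0.1696]
orientation: [0.971, 2.986, 0.003]
contact_force: [-0.0, -0.8, -2.6]
grip_width: 0.0185
gripper_force: 49.0
```

>>> move_arm(rows=[-2,-2.5,0,-3,-5,-7,0,-7,-8.5,-11.8,0,-11,-12,-16.5,0,-15,-15.5,-21.4,0,-20,-19,-26.2,0,-25,-22,-30.4,0,-29,-24.5,-33.8,0,-32,-25.7,-35.4,0,-33,-25.7,-35.4,0,-33])

```text
clock: 8.95
tcp_pos: [0.5385, -0.0955, 0.1667]
orientation: [-0.088, -3.138, 0.001]
contact_force: [-0.0, -0.0, -3.5]
grip_width: 0.019
gripper_force: 49.3
```

>>> move_arm(rows=[0,0,0,0,0,0,0,0,0,0,0,0])

```text
clock: 9.32
tcp_pos: [0.5399, -0.0924, 0.1682]
orientation: [0.08, 3.141, 0.0]
contact_force: [0.3, 0.4, -1.7]
grip_width: 0.0187
gripper_force: 49.3
```

```bash
python3 - <<'E'
from bench import r;import cv2,numpy as np
o=r.get_obs();print(o['tcp_pos'],o['orientation'],o['grip_width'],o['contact_force'])
for n in("wrist","scene","side"):cv2.imwrite(f"pics/f_{n}.png",r.grab_frame(n))
w,s,d=[cv2.imread(f"pics/f_{n}.png") for n in("wrist","scene","side")]
a=cv2.resize(s[60:240,150:330],(300,300),interpolation=2);b=cv2.resize(d[80:260,270:450],(300,300),interpolation=2)
cv2.imwrite("pics/f.png",np.vstack([np.hstack([a,b]),cv2.resize(w[120:400],(600,262))]))
E
```

```text
[ 0.53989385 -0.09235136  0.16819706] [7.95637874e-02 3.14052077e+00 3.79732853e-04] 0.018729910237208647 [ 0.29348304  0.36171943 -1.71082912]
```

View pics/f.png

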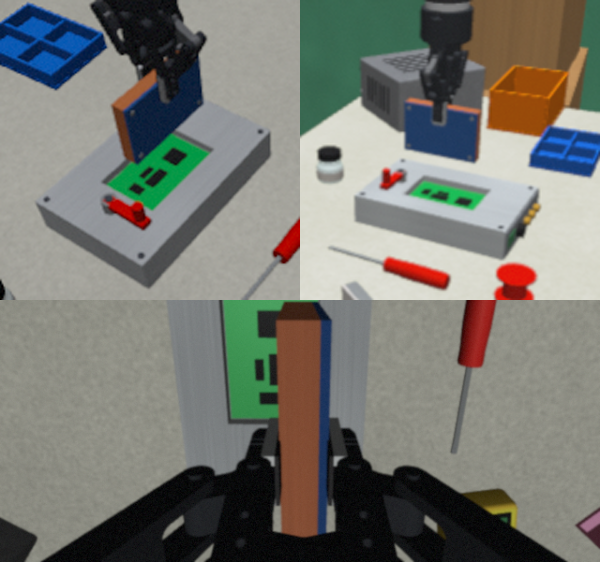

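The cover is held upright over the bay, blue face toward +y. I'll measure its face corners from the scene and side views to check level and the x position.

```bash
python3 - <<'E'
from h import *;from bench import r
np.set_printoptions(precision=4,suppress=True)
S,D=r.camera_params("scene"),r.camera_params("side")
s,d=cv2.imread("pics/f_scene.png"),cv2.imread("pics/f_side.png")
B=[(100,100,30),(125,255,255)]
qs=quad(blob(s,*B,(210,80,280,165))[0]).astype(float);qd=quad(blob(d,*B,(325,130,385,180))[0]).astype(float)
print(qs.tolist(),qd.tolist())
c=np.array([.538,-.1206,.05]);a=np.radians(-2.96);M=np.array([[np.cos(a),np.sin(a),0],[-np.sin(a),np.cos(a),0],[0,0,1]])
# order: scene image: +x chassis end is left; side: +x end is left
def order(q):
    q=q[np.argsort(q[:,0])];L=q[:2][np.argsort(q[:2,1])];Rr=q[2:][np.argsort(q[2:,1])];return np.r_[L,Rr]
t=tri(S,order(qs),D,order(qd));print(np.c_[(t[:,:3]-c)@M.T,t[:,3]])
E
```

```text
[[271.0, 122.0], [231.0, 158.0], [223.0, 123.0], [268.0, 94.0]] [[376.0, 149.0], [374.0, 176.0], [333.0, 168.0], [333.0, 142.0]]
[[ 0.0579  0.0338  0.1569  0.0064]
 [ 0.06    0.0346  0.0794  0.0037]
 [-0.0578  0.0379  0.1527  0.0079]
 [-0.0578  0.0372  0.0809  0.0045]]
```

The cover is level, centred within about 1 mm in x, with the face at y≈36 mm. Lower it in two stages.

>>> move_arm(rows=[0,0,2,0,0,0,4.5,0,0,0,6.5,0,0,0,7.5,0,0,0,7.5,0,0,0,7.8,0,0,0,8.1,0,0,0,8.4,0,0,0,8.4,0])

```text
clock: 10.6
tcp_pos: [0.5383, -0.093, 0.0858]
orientation: [-0.082, -3.138, 0.0]
contact_force: [-11.7, 1.6, 16.5]
grip_width: 0.0189
gripper_force: 51.3
```

Contact on the +x edge of the bay, pushing toward -x: back up a little, shift 2 mm toward -x (tool +x) and lower again.

>>> move_arm(rows=[0,0,-0.8,0,0.2,0,-1,0,0.2,0,-1,0,0.2,0,-0.6,0,0.2,0,-0.2,0,0.2,0,0.1,0,0.2,0,0.4,0,0.2,0,0.4,0])

```text
clock: 11.6
tcp_pos: [0.534, -0.093, 0.0817]
orientation: [-0.082, -3.133, 0.001]
contact_force: [-20.9, 1.9, 31.9]
grip_width: 0.0186
gripper_force: 51.8
```

```bash
cat > face.py <<'E'
from h import *;from bench import r
import sys
np.set_printoptions(precision=4,suppress=True)
S,D=r.camera_params("scene"),r.camera_params("side")
s,d=r.grab_frame("scene"),r.grab_frame("side");n=sys.argv[1]
cv2.imwrite(f"pics/{n}_s.png",s);cv2.imwrite(f"pics/{n}_d.png",d)
B=[(100,100,30),(125,255,255)]
c=np.array([.538,-.1206,.05]);a=np.radians(-2.96);M=np.array([[np.cos(a),np.sin(a),0],[-np.sin(a),np.cos(a),0],[0,0,1]])
def order(q):
    q=q[np.argsort(q[:,0])];L=q[:2][np.argsort(q[:2,1])];Rr=q[2:][np.argsort(q[2:,1])];return np.r_[L,Rr]
bs=blob(s,*B,(200,60,300,215))[0];bd=blob(d,*B,(315,110,395,215))[0]
qs,qd=quad(bs).astype(float),quad(bd).astype(float);print(qs.tolist(),qd.tolist(),cv2.contourArea(bs),cv2.contourArea(bd))
t=tri(S,order(qs),D,order(qd));print(np.c_[(t[:,:3]-c)@M.T,t[:,3]])
f=float(sys.argv[2]) if len(sys.argv)>2 else 0.037
def onface(p,uv):
    o,v=ray(p,uv);o=(o-c)@M.T;v=v@M.T;return o+v*((f-o[1])/v[:,1])[:,None]
print("scene on face plane\n",onface(S,order(qs)));print("side\n",onface(D,order(qd)))
o=r.get_obs();print((np.array(o['tcp_pos'])-c)@M.T,o['contact_force'],o['clock'],o['joints'])
E
python3 face.py g1
```

```text
[[273.0, 153.0], [236.0, 185.0], [234.0, 151.0], [274.0, 130.0]] [[376.0, 183.0], [372.0, 205.0], [331.0, 195.0], [336.0, 170.0]] 830.0 813.0
[[ 0.0481  0.0332  0.0795  0.0064]
 [ 0.0636  0.0338 -0.0011  0.0012]
 [-0.0627  0.0381  0.0599  0.0107]
 [-0.0554  0.0344 -0.0065  0.0074]]
scene on face plane
 [[ 0.0513  0.037   0.0891]
 [ 0.0662  0.037   0.0046]
 [-0.0646  0.037   0.0506]
 [-0.053   0.037  -0.0082]]
side
 [[ 0.0485  0.037   0.0783]
 [ 0.0626  0.037   0.0001]
 [-0.0657  0.037   0.0647]
 [-0.0587  0.037  -0.0013]]
[-0.0054  0.0273  0.0318] [-20.4719   2.2542  32.0473] 11.7 [ 0.2629  0.4502 -0.2577  1.9699  0.1649  0.7486  1.4259]
```

The cover has pitched in the grip: its +x end sits on the bay edge (x≈63.6 mm) and its -x end is inside (x≈-56). Raise, shift 3.5 mm toward -x with a lighter grip, and lower so the -x end meets the floor first and levels it.

>>> move_arm(rows=[0,0,-0.6,0,0,0,-0.8,0,0.35,0,-0.8,0,0.35,0,-0.8,0,0.35,0,-0.8,0], newtons=30)

```text
clock: 12.32
tcp_pos: [0.5342, -0.0932, 0.0879]
orientation: [-0.082, -3.14, -0.0]
contact_force: [-0.0, 0.5, -2.0]
grip_width: 0.019
gripper_force: 48.5
```

```bash
python3 face.py g2
```

```text
[[274.0, 150.0], [236.0, 183.0], [233.0, 150.0], [273.0, 128.0]] [[376.0, 180.0], [372.0, 206.0], [332.0, 193.0], [336.0, 168.0]] 850.0 855.5
[[ 0.0492  0.0324  0.0841  0.0046]
 [ 0.0618  0.0331  0.0044  0.0008]
 [-0.0614  0.0371  0.0671  0.0123]
 [-0.0587  0.0358 -0.0047  0.0005]]
scene on face plane
 [[ 0.053   0.037   0.0933]
 [ 0.0649  0.037   0.0097]
 [-0.0623  0.037   0.0581]
 [-0.0574  0.037  -0.0026]]
side
 [[ 0.0486  0.037   0.084 ]
 [ 0.0596  0.037   0.007 ]
 [-0.0652  0.037   0.073 ]
 [-0.0589  0.037  -0.0043]]
[-0.0051  0.0272  0.038 ] [ 0.1357  0.3925 -3.339 ] 12.425 [ 0.2666  0.4383 -0.2605  1.9709  0.1605  0.7521  1.4306]
```

>>> move_arm(rows=[0.15,0,0,0,0.15,0,0.3,0,0.15,0,0.6,0,0.15,0,0.8,0,0.15,0,1.0,0,0.15,0,1.2,0,0.15,0,1.2,0])

```text
clock: 13.3
tcp_pos: [0.5363, -0.0933, 0.0782]
orientation: [0.082, 3.134, -0.0]
contact_force: [3.5, -0.8, 7.6]
grip_width: 0.0188
gripper_force: 49.1
```

```bash
python3 face.py g3
```

```text
[[274.0, 152.0], [238.0, 186.0], [233.0, 154.0], [274.0, 131.0]] [[375.0, 183.0], [373.0, 205.0], [334.0, 196.0], [334.0, 172.0]] 824.0 780.5
[[ 0.0526  0.034   0.0741  0.009 ]
 [ 0.0578  0.032  -0.0064  0.0055]
 [-0.0605  0.0397  0.06    0.0111]
 [-0.0583  0.0349 -0.0056  0.0075]]
scene on face plane
 [[ 0.0552  0.037   0.0846]
 [ 0.0619  0.037  -0.003 ]
 [-0.0643  0.037   0.0481]
 [-0.0566  0.037  -0.0082]]
side
 [[ 0.0544  0.037   0.0713]
 [ 0.0533  0.037  -0.0009]
 [-0.063   0.037   0.0641]
 [-0.0615  0.037  -0.0006]]
[-0.0032  0.0272  0.0283] [ 3.7249 -1.353   8.4831] 13.4 [ 0.2632  0.4521 -0.2567  1.9777  0.1684  0.7251  1.4238]
```

The +x bottom corner is now below the chassis top (upper edge at 73 mm, -80 gives -7 mm) and the -x end is on the floor. Releasing lets it drop level, still between the fingers.

>>> move_arm(rows=[0,0,0,0,0,0,0,0,0,0,0,0,0,0,0,0], fingers=0.6)

```text
clock: 13.9
tcp_pos: [0.5325, -0.0931, 0.076]
orientation: [-0.082, -3.14, -0.0]
contact_force: [0.4, 0.3, 0.2]
grip_width: 0.0513
gripper_force: 0.0
```

```bash
python3 face.py g4
```

```text
[[280.0, 146.0], [239.0, 187.0], [232.0, 161.0], [257.0, 138.0]] [[374.0, 182.0], [373.0, 205.0], [333.0, 195.0], [333.0, 172.0]] 799.5 740.5
[[ 0.0592  0.0343  0.0686  0.0016]
 [ 0.0597  0.0366 -0.0026  0.008 ]
 [-0.0429  0.0057  0.0415  0.0191]
 [-0.0661  0.0478  0.0067  0.0024]]
scene on face plane
 [[ 0.0614  0.037   0.0711]
 [ 0.06    0.037  -0.0082]
 [-0.0124  0.037   0.0703]
 [-0.0784  0.037  -0.0082]]
side
 [[ 0.0573  0.037   0.0707]
 [ 0.0564  0.037   0.0015]
 [-0.0601  0.037   0.0663]
 [-0.0615  0.037  -0.0006]]
[-0.0068  0.0272  0.0261] [-0.4104 -0.01    0.2759] 14.0 [ 0.2632  0.4538 -0.2565  1.9818  0.1682  0.7263  1.4238]
```

The cover is upright and standing in the bay (upper edge at about 66–70 mm). Next: up, over to the blue side, close the fingers and lower to the height of its upper part.

>>> move_arm(rows=[0,0,-2,0,0,0,-4.5,0,0,0,-6.5,0,0,0,-7.5,0,0,2,-7.5,0,0,4.5,-7.5,0,0,6.5,-7.5,0,0,6.5,-7.5,0])

```text
clock: 15.0
tcp_pos: [0.536, -0.0265, 0.1508]
orientation: [-0.077, -3.14, -0.001]
contact_force: [0.1, 0.7, 0.4]
grip_width: 0.0514
gripper_force: 0.0
```

>>> move_arm(rows=[0,0,0,0,0,0,0,0,0,0,0,0,0,0,2,0,0,0,4,0,0,0,6,0,0,0,6.5,0,0,0,6.5,0], fingers=0)

```text
clock: 16.0
tcp_pos: [0.5362, -0.0284, 0.0863]
orientation: [-0.083, -3.14, 0.0]
contact_force: [0.3, 0.1, 0.4]
grip_width: -0.0003
gripper_force: 0.0
```

```bash
python3 face.py g5
```

```text
[[273.0, 153.0], [239.0, 187.0], [232.0, 161.0], [263.0, 132.0]] [[374.0, 182.0], [373.0, 205.0], [332.0, 195.0], [334.0, 173.0]] 961.0 652.5
[[ 0.0572  0.0319  0.0652  0.0013]
 [ 0.0612  0.0384 -0.0014  0.006 ]
 [-0.0506  0.0182  0.0525  0.0092]
 [-0.057   0.0328 -0.0076  0.0092]]
scene on face plane
 [[ 0.0614  0.037   0.0711]
 [ 0.06    0.037  -0.0082]
 [-0.0315  0.037   0.0713]
 [-0.053   0.037  -0.0082]]
side
 [[ 0.0543  0.037   0.0683]
 [ 0.0595  0.037   0.0008]
 [-0.0601  0.037   0.0663]
 [-0.0615  0.037  -0.0006]]
[-0.0059  0.0922  0.037 ] [ 0.3813  0.6421 -0.5685] 16.1 [ 0.1656  0.435  -0.2844  1.9824  0.1753  0.746   1.2955]
```

>>> move_arm(rows=[0,-2,0,0,0,-3,0,0,0,-3.8,0,0,0,-4.4,0,0,0,-5,0,0,0,-5.6,0,0,0,-6.2,0,0,0,-6.8,0,0,0,-7.2,0,0,0,-7.2,0,0])

```text
clock: 17.35
tcp_pos: [0.5324, -0.1005, 0.0862]
orientation: [-0.083, -3.14, 0.0]
contact_force: [-0.0, 1.3, -0.6]
grip_width: -0.0001
gripper_force: 0.0
```

```bash
python3 face.py g6
```

```text
[[282.0, 138.0], [235.0, 182.0], [208.0, 153.0], [237.0, 128.0]] [[385.0, 182.0], [375.0, 201.0], [335.0, 192.0], [346.0, 174.0]] 1582.0 718.0
[[ 0.0523 -0.0411  0.0364  0.0036]
 [ 0.058   0.0261  0.0031  0.0062]
 [-0.0545 -0.062   0.0196  0.0099]
 [-0.073   0.05    0.0232  0.0068]]
scene on face plane
 [[ 0.1065  0.037   0.1325]
 [ 0.0667  0.037   0.0147]
 [ 0.0326  0.037   0.1318]
 [-0.0877  0.037   0.0087]]
side
 [[ 0.0191  0.037   0.0726]
 [ 0.0504  0.037   0.0122]
 [-0.0894  0.037   0.0726]
 [-0.0663  0.037   0.0125]]
[-0.0066  0.0203  0.0362] [-0.1942  0.3391 -1.0236] 17.45 [ 0.287   0.441  -0.2697  1.973   0.1677  0.7487  1.4371]
```

It toppled: the blue face is now up, its far (-y) edge resting on the chassis top at y≈-55 mm and the near edge in the bay. Go over to the -y side and lower.

>>> move_arm(rows=[0,0,-2,0,0,-3,-4,0,0,-7,-4,0,0,-11,-4,0,0,-13.2,-4,0,0,-13.2,-2,0,0,-13.2,1,0,0,-13.2,3,0,0,-13.2,3.8,0,0,-13.2,3.8,0])

```text
clock: 18.7
tcp_pos: [0.5255, -0.2316, 0.0481]
orientation: [-0.082, -3.14, -0.0]
contact_force: [0.2, -0.1, 0.8]
grip_width: 0.0
gripper_force: 0.0
```

```bash
python3 face.py g7 | head -6; python3 -c "
from bench import r;o=r.get_obs();print(o['tcp_pos'],o['contact_force'])
import cv2,numpy as np
r1=cv2.imread('pics/g7_s.png')[80:230,150:330];r2=cv2.imread('pics/g7_d.png')[130:250,270:430]
w=r.grab_frame('wrist')
cv2.imwrite('pics/g7.png',np.vstack([np.hstack([cv2.resize(r1,(400,300)),cv2.resize(r2,(400,300))]),np.pad(cv2.resize(w,(480,300)),((0,0),(0,320),(0,0)))]))"
```

```text
[[269.0, 144.0], [232.0, 180.0], [201.0, 157.0], [240.0, 124.0]] [[385.0, 183.0], [375.0, 201.0], [335.0, 191.0], [347.0, 175.0]] 1753.5 695.0
[[ 0.0586 -0.0592  0.0228  0.001 ]
 [ 0.0595  0.0204  0.0046  0.0029]
 [-0.0597 -0.0555  0.0244  0.0004]
 [-0.0609  0.0214  0.0039  0.0001]]
scene on face plane
[ 0.5262016  -0.23201516  0.04899637] [-0.28329811 -0.86406411 -0.18605963]
```

View pics/g7.png

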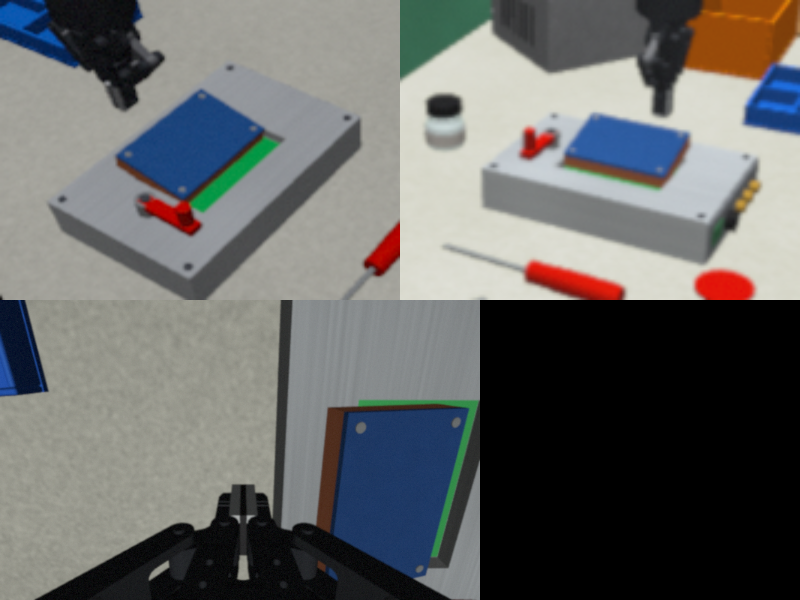

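Picture: the cover lies blue up, near edge in the bay about 20 mm from its +y wall and far edge on the chassis top, x centred. Push it +y in steps.

>>> move_arm(rows=[-0.5,1.5,0,0,-0.5,2.5,0,0,-0.5,3.2,0,0,-0.5,3.8,0,0,-0.5,4.3,0,0,-0.5,4.7,0,0,-0.5,5,0,0,-0.5,5,0,0])

```text
clock: 19.85
tcp_pos: [0.5332, -0.1819, 0.0482]
orientation: [0.082, 3.14, 0.0]
contact_force: [-0.2, -0.2, 0.2]
grip_width: -0.0002
gripper_force: 0.0
```

```bash
python3 face.py g8 | grep -v face
```

```text
[[272.0, 146.0], [236.0, 182.0], [205.0, 160.0], [242.0, 126.0]] [[384.0, 186.0], [373.0, 202.0], [333.0, 193.0], [348.0, 174.0]] 1754.0 687.5
[[ 0.0563 -0.0516  0.0247  0.0127]
 [ 0.0596  0.0311  0.004   0.0008]
 [-0.06   -0.0507  0.0186  0.0028]
 [-0.059   0.0312  0.005   0.0001]]
 [[ 0.1163  0.037   0.1241]
 [ 0.0643  0.037   0.0122]
 [ 0.0201  0.037   0.1269]
 [-0.0526  0.037   0.0138]]
side
 [[ 0.0133  0.037   0.0738]
 [ 0.0565  0.037   0.0077]
 [-0.0876  0.037   0.0609]
 [-0.061   0.037   0.0082]]
[-0.0016 -0.0616 -0.0018] [0.3413 0.1952 0.1479] 19.95 [ 0.3938  0.523  -0.2241  1.9442  0.1743  0.6926  1.5826]
```

>>> move_arm(rows=[0,0.4,0,0,0,0.7,0,0,0,0.9,0,0,0,1.1,0,0,0,1.2,0,0,0,1.2,0,0])

```text
clock: 20.7
tcp_pos: [0.5339, -0.1698, 0.0483]
orientation: [0.082, 3.14, 0.001]
contact_force: [0.1, -0.8, 0.3]
grip_width: -0.0001
gripper_force: 0.0
```

```bash
python3 face.py g9 | grep -v face
```

```text
[[276.0, 147.0], [239.0, 184.0], [209.0, 167.0], [247.0, 133.0]] [[383.0, 191.0], [373.0, 203.0], [332.0, 194.0], [344.0, 183.0]] 1563.5 513.5
[[ 0.0597 -0.0416  0.004   0.0011]
 [ 0.0596  0.0386  0.0038  0.0022]
 [-0.0605 -0.0398  0.0059  0.0017]
 [-0.0616  0.0398  0.006   0.0018]]
 [[ 0.1131  0.037   0.1033]
 [ 0.0582  0.037  -0.0004]
 [ 0.0112  0.037   0.1026]
 [-0.0649  0.037   0.0002]]
side
 [[ 0.0241  0.037   0.0452]
 [ 0.0595  0.037   0.0039]
 [-0.086   0.037   0.0463]
 [-0.0612  0.037   0.0053]]
[-0.0016 -0.0496 -0.0018] [ 1.4807 -0.1758  0.4934] 20.8 [ 0.3739  0.5192 -0.2254  1.9518  0.175   0.6892  1.5604]
```

The cover is home: face corners at y -41 to +39 mm, x ±60, z about 5 mm. Retreat upward, then position clockwise of the turnbutton's tab.

>>> move_arm(rows=[0,0,-3,0,0,0,-6,0,0,0,-7.5,0,-4,2,-7.5,0,-8.5,4,-7.5,0,-12,6,-7.5,0,-14,7.4,-7.5,0,-14,7.4,-5,0,-14,7.4,-2.5,0,-14,7.4,-1.2,0])

```text
clock: 22.05
tcp_pos: [0.6761, -0.1036, 0.058]
orientation: [-0.082, -3.137, -0.0]
contact_force: [1.7, 0.3, -0.2]
grip_width: 0.0003
gripper_force: 0.0
```

```bash
cat > tab.py <<'E'
import sys
exec(open("face.py").read())
for n_,p,im,bx in(("s",S,s,(190,160,270,215)),("d",D,d,(305,165,375,215))):
    m=cv2.inRange(cv2.cvtColor(im,cv2.COLOR_BGR2HSV),(0,150,80),(3,255,255))|cv2.inRange(cv2.cvtColor(im,cv2.COLOR_BGR2HSV),(176,150,80),(180,255,255))
    x0,y0,x1,y1=bx;pts=np.argwhere(m[y0:y1,x0:x1])[:,::-1]+[x0,y0]
    w=(onplane(p,pts,.068)-c)@M.T;print("red",n_,len(pts),w.mean(0),w[:,:2].min(0),w[:,:2].max(0))
E
python3 tab.py t1 | egrep -v "face" | tail -4
```

```text
[-0.0584  0.037   0.0046]]
[0.137  0.0241 0.0083] [-0.4569 -0.2725 -0.6016] 22.15 [ 0.2177  0.6691 -0.2275  1.6337  0.1849  0.8634  1.435 ]
red s 166 [0.0852 0.0425 0.018 ] [0.0685 0.0247] [0.096  0.0634]
red d 80 [0.0879 0.0328 0.018 ] [0.0738 0.0025] [0.1119 0.0663]
```

```bash
python3 - <<'E'
from h import *;import pickle
c=np.array([.538,-.1206,.05]);a=np.radians(-2.96);M=np.array([[np.cos(a),np.sin(a),0],[-np.sin(a),np.cos(a),0],[0,0,1]])
for n,t,p in(("b1",(432,81),(417,142)),("b2",(334,77),(329,140))):
    P=pickle.load(open(n+".pkl","rb"));T=(onplane(P,[t],.091)-c)@M.T;Q=(onplane(P,[p],.068)-c)@M.T
    print(n,T,Q,np.degrees(np.arctan2(*(T-Q)[0,:2][::-1])),np.linalg.norm((T-Q)[0,:2]))
E
```

```text
b1 [[0.08537224 0.05000254 0.041     ]] [[ 0.0862659  -0.00048647  0.018     ]] 91.01403496182377 0.05049691544678622
b2 [[0.08755199 0.05141383 0.041     ]] [[ 0.08693284 -0.00025522  0.018     ]] 89.31345533397624 0.05167276089340724
```

The button actually starts at about 90° (0.52 rad), with the tab at (87, 50) mm. Sweep it round in an arc.

>>> move_arm(rows=[1,1.4,-0.4,0,2,2.1,-0.4,0,3.05,2.6,-0.4,0,4.1,2.9,-0.4,0,5.5,3,-0.4,0,6.9,2.65,-0.4,0,8.15,2,-0.4,0,9.2,1.05,-0.4,0,9.75,0.3,-0.4,0,10.05,-0.4,-0.4,0])

```text
clock: 23.4
tcp_pos: [0.5762, -0.1028, 0.064]
orientation: [-0.083, -3.14, -0.001]
contact_force: [1.1, 0.5, 0.1]
grip_width: -0.0001
gripper_force: 0.6
```

```bash
python3 tab.py t2 | egrep -v "face" | tail -3
```

```text
[0.0375 0.0198 0.014 ] [-0.4709  0.1207  0.1485] 23.5 [ 0.257   0.5298 -0.2433  1.8825  0.1786  0.7509  1.4323]
red s 137 [0.0592 0.0035 0.018 ] [ 0.034  -0.0059] [0.0822 0.013 ]
red d 50 [0.0518 0.0074 0.018 ] [ 0.0241 -0.0075] [0.0779 0.0176]
```

It's near the stop; nudge further, then back off (+y) and up.

>>> move_arm(rows=[0,-0.3,0,0,0.1,-0.6,0,0,0.1,-0.8,0,0,0.1,-0.8,0,0])

```text
clock: 24.0
tcp_pos: [0.5762, -0.1044, 0.0641]
orientation: [0.075, 3.14, 0.009]
contact_force: [0.9, 12.3, 0.4]
grip_width: 0.0002
gripper_force: 6.5
```

>>> move_arm(rows=[0,1.5,0,0,0,3,0,0,0,3,-3,0,0,3,-7,0,0,6,-12,0,0,10,-14,0,0,15,-14,0,0,18,-14,0,0,18,-14,0])

```text
clock: 25.12
tcp_pos: [0.5845, 0.0729, 0.2043]
orientation: [0.074, 3.141, 0.001]
contact_force: [0.3, -0.0, 0.6]
grip_width: -0.0003
gripper_force: 0.0
```

```bash
python3 tab.py t3 | egrep -v "scene on"; python3 - <<'E'
from h import *
c=np.array([.538,-.1206,.05]);from bench import r
a=np.radians(-2.96);M=np.array([[np.cos(a),np.sin(a),0],[-np.sin(a),np.cos(a),0],[0,0,1]])
# red-region axis on bar-top plane, scene view: pin to farthest red
for n,bx in(("scene",(190,140,270,215)),("side",(305,165,375,215))):
    im=cv2.imread(f"pics/t3_{n[0] if n=='scene' else 'd'}.png");h=cv2.cvtColor(im,cv2.COLOR_BGR2HSV)
    m=((h[...,0]<4)|(h[...,0]>175))&(h[...,1]>150)&(h[...,2]>60);x0,y0,x1,y1=bx
    p=np.argwhere(m[y0:y1,x0:x1])[:,::-1]+[x0,y0];top=p[np.argmin(p[:,1])]
    print(n,"tab top",((onplane(r.camera_params(n),[top+[0,1]],.091)-c)@M.T))
E
```

```text
[[276.0, 147.0], [239.0, 184.0], [209.0, 167.0], [247.0, 133.0]] [[383.0, 191.0], [372.0, 203.0], [327.0, 193.0], [352.0, 184.0]] 1322.5 452.5
[[ 0.0467 -0.0597 -0.0095  0.0147]
 [ 0.0673  0.0482  0.0124  0.0055]
 [-0.0605 -0.0398  0.0059  0.0017]
 [-0.0599  0.0414  0.007   0.0001]]
 [[ 0.1131  0.037   0.1033]
 [ 0.0582  0.037  -0.0004]
 [ 0.0112  0.037   0.1026]
 [-0.0649  0.037   0.0002]]
side
 [[ 0.0008  0.037   0.0473]
 [ 0.075   0.037   0.0034]
 [-0.086   0.037   0.0463]
 [-0.0584  0.037   0.0046]]
[0.0369 0.1915 0.154 ] [-0.9151  0.123  -0.1393] 25.225 [ 0.0309  0.3701 -0.3243  1.7637  0.136   1.0303  1.1752]
red s 165 [0.0532 0.0035 0.018 ] [ 0.0272 -0.0092] [0.0822 0.0144]
red d 86 [ 0.0502 -0.0023  0.018 ] [ 0.0241 -0.0493] [0.0805 0.0176]
scene tab top [[ 0.03443097 -0.00083618  0.041     ]]
side tab top [[0.03369271 0.00285454 0.041     ]]
```

The button took a 12 N reaction at its stop and the tab is at y≈0. The cover corners in the scene view are unchanged and the arm is clear, so I'll hand in.

```bash
python3 -c "
from bench import r;print(r.hand_in())"
```

```text
the job is handed in; nothing more can be done
None
```

The job is handed in: the blue cover measured home and level in the bay, rim down, with the red turnbutton pushed round to its stop over it; I did not re-measure the white cover and bystanders at the end, and `hand_in()` gave no verdict.

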